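Slide the pepper mill home into the condiment rack

ROBOT

A 6-joint arm with a two-finger parallel gripper is mounted at the origin on a cart in front of the work surface, level with it; the furniture and walls round the work are solid. World frame = base frame: x ahead of the robot, y to its left, z up, the work surface at z = 0. Lengths are in mm, angles in rad, forces in N, time in s.
With the tool pointing down it reaches from about 350 to 775 mm from the base axis. Payload 5.5 kg.
Tool frame: the origin (TCP) lies at the very end of the fingers, on their centre line; the grasp point (between the pads) lies 19 mm behind it; z points along the fingers, y is the line along which they close (so a half turn about z gives the same grasp; the last joint's range is limited). The gripper opens to 85 mm and grips with 20 to 120 N. Pads are 22 mm wide; open, the fingers measure 114 mm over their backs; the gripper's body (76 mm by 85 mm) begins 54 mm behind the grasp point. The pads swing forward as they close: fully open they stand 13 mm farther back than shut.
Start: joints at [-0.14, 0.313, 0.046, 1.304, 0, 1.431], TCP at [575.041, -0.015, 231.323] pointing down, gripper open.
Joint ranges: [-2.76, 2.76], [-0.86, 1.69], [-1.03, 1.26], [-2.2, 2.34], [-1.47, 1.5], [-3.14, 3.14]. Speed limits (rad/s): [2.57, 2.57, 3.14, 3.14, 3.14, 3.14].

INTERFACE

Orientations are given as a unit quaternion [x, y, z, w].
In Python, from cell import ctrl gives the robot as it stands.
- The arm moves only by the tool move_arm, never from a script. Its argument "moves" is a list of rows, each a list of 4 numbers: the shift along the tool's x, y, z each as a share of 0.3 m, from -1 to 1, then the turn about the tool's z as a share of 180 degrees, from -1 to 1. A call has exactly 8 rows; each row shifts and turns the commanded pose from where the row before left it, along the tool's axes as they then stand; what a row does not reach is not made up. A row lasts 1/12 s, in which the tool goes at most 41.7 mm and 7.16 degrees, less where a joint would pass 70% of its speed; a pose out of reach is approached as far as the arm can. A call with a number of a shift or a turn outside -1 to 1 is refused whole. A call with a gripper value outside its range is refused whole. "hand" is the opening, from -1 (shut) to 1 (fully open), set as the call begins (left out, the last holds). The fingers move at their own pace and stop on an object; "force" is the grip in N (left out, the last holds). Time passes only in rows, so rows that do not move let the fingers close, or fill a call up. It gives the time, the measured TCP pose, the force, the opening and the grip force at its end, in the units of the state.
- ctrl.state(): the state, without advancing time (a new reading comes with each control period).
- ctrl.capture(name): name is "scene" or "side" or "wrist"; returns a dict with "color" (420x560x3 uint8, red, green, blue), "camera_matrix" (3x3 intrinsics, pixels), "position" and "attitude" of the camera in the world; the wrist camera has in their place "tool_from_camera" (4x4, takes a point from camera to tool coordinates, whose origin is the TCP and whose axes are the flange's). Camera axes: x right, y up, looking along -z (the intrinsics and any distortion apply to the point x, -y, -z); pixel columns grow to the right and rows downward; lengths in mm; the calibration is good to about 2 mm. A picture is of the moment at which its call begins: read the wrist's pose just before it. There is no depth.
- ctrl.sign_off(): hands the job in; it is judged then, once.
The state is a dict: "time_s": time; "qpos": joint angles; "joint_vel": joint speeds; "joint_torque": joint torques, N m; "eef_pos": TCP position; "tool_rot": TCP orientation; "ft_force": force on the tool from outside, world axes, zero at the start; "torque": the same for the moment, N m; "gripper_width": finger opening in mm; "grasp_force": force on a finger pad.
Only numpy, scipy, OpenCV 4.12 (cv2) and the standard library are available. Lean on these libraries where they do the work, as an engineer would, in place of code of your own. Each camera call takes 0.05 s, during which the arm holds its last target. There are 200 camera calls.

TASK

Push the wooden pepper mill across the worktop into the one empty bay of the condiment rack, the bay with the green felt pad, right up to the back board. Do not pick the mill up or tip it over: push it low on its body so that it slides standing upright. Leave the salt shaker, the spice jar and everything else on the worktop where they are.

Things in the scene. Friction and masses are not known exactly. Their poses are not given: they have to be found in the camera images.
- pepper_mill: Turned wooden pepper mill, loose, standing on the worktop before the rack's open front (to its right, seen from the robot), at any yaw. Round, 170 mm tall, 58 mm across foot and widest part, waisted in the middle; 0.12 to 0.26 kg. Pushed above some 40 mm it may topple. Origin: centre of its underside; z axis up.
- rack: Fixed dark wooden rack: three bays in a row along its own x (centre lines at -82, 0, +82 mm), no floor. Own +y points from the open front to the back board (roughly world +y, turned up to 0.3 rad). Origin: z = 0, mid row, on the back board's inner face. Bays 72 mm wide; dividers 10 mm thick, 30 mm high, reach to own y = -55 mm, round noses. Back board 256 long, 12 thick, 60 high.
- felt_pad: Flat round green felt pad, 50 mm across, under 1 mm thick, glued to the worktop in the one empty bay (any of the three); nothing catches on it. Origin: its centre, z = 0, on the bay's centre line 32 mm before the back board; axes parallel to the rack's. A mill pushed home touches the back board, its centre about 3 mm beyond the pad's.
- salt_shaker: Glass salt shaker with a grey cap, 44 mm across, 90 mm tall, loose, standing in another bay of the rack; leave it. Origin: centre of its underside.
- spice_jar: Glass spice jar with a black cap and dark label, 41 mm across, 105 mm tall, loose, standing in the third bay; leave it. Origin: centre of its underside.
- garlic: Garlic bulb, 60 mm across, 58 mm tall, loose on the far side of the worktop; leave it. Origin: centre of its underside.
- lemon: Lemon, 78x55x56 mm, loose to the left, behind the rack's back board; leave it. Origin: centre of its underside.
- food_tin: Low round turquoise food tin, 75 mm across, 58 mm tall, loose on the far right; leave it. Origin: centre of its underside.
- honey_jar: Honey jar with a grey lid, 71 mm across, 110 mm tall, loose beyond the rack, at the far side; leave it. Origin: centre of its underside.
Mind the look-alikes: they are no part of the job. Of the things like the pepper_mill, leave any that is orange, purple or yellow; of the rest the larger one is meant.

How it is judged:
By the outcome, as a careful person would: the job done as asked, in the order asked, and still so for the second after the job is handed in, with the robot touching nothing.
It also fails if it takes over 48 s, if anything falls off the work surface, if the arm or the gripper's body presses on something with over 40 N, if the wrist force passes 120 N, or if a joint passes its speed limit or range.

## Working session

There is one attempt and no reset: what is moved stays moved. The work goes in short steps, Python scripts to look and compute and a tool call to move; the robot and the scene stay as the last step left them, time stands still between calls to the robot, and variables do not carry over. Pictures are saved under pics/ and viewed, at most 10 in all, crops included, and the job is handed in when it is done.

Besides the shell and the picture viewer there is one more tool, called after ">>>" as name(argument=value, ...), one argument or row to a line, values as JSON. move_arm: Moves the arm, as the interface text tells. Its arguments: {"type":"object","properties":{"moves":{"type":"array","items":{"type":"array","items":{"type":"number","minimum":-1,"maximum":1}}},"hand":{"type":"number"},"force":{"type":"number"}},"required":["moves"]}

```bash
mkdir -p pics; cat > h.py <<'E'
from cell import ctrl
import numpy as np, cv2, pickle
from scipy.spatial.transform import Rotation as R
def cam(n):
    s=ctrl.state(); c=ctrl.capture(n)
    if n=="wrist":
        T=np.array(c["tool_from_camera"]); Rt=R.from_quat(s["tool_rot"]).as_matrix()
        c["P"]=Rt@T[:3,3]+s["eef_pos"]; c["A"]=Rt@T[:3,:3]
    else:
        c["P"]=np.array(c["position"]); a=np.array(c["attitude"]); c["A"]=R.from_quat(a).as_matrix() if a.size==4 else a
    return c
def ray(c,u,v):
    K=np.array(c["camera_matrix"]); d=np.array([(u-K[0,2])/K[0,0],-(v-K[1,2])/K[1,1],-1])
    return c["P"],c["A"]@d
def onz(c,u,v,z=0):
    p,d=ray(c,u,v); return p+d*(z-p[2])/d[2]
def proj(c,X):
    q=c["A"].T@(np.array(X)-c["P"]); K=np.array(c["camera_matrix"])
    return K[0,0]*q[0]/-q[2]+K[0,2],K[1,1]*-q[1]/-q[2]+K[1,2]
E
python3 - <<'E'
from h import *
ims=[]
for n in("scene","side"):
    c=cam(n); pickle.dump(c,open(n+".pkl","wb")); cv2.imwrite(f"pics/{n}.png",c["color"][...,::-1]); print({k:v for k,v in c.items() if k!="color"})
s=ctrl.state(); print(s["tool_rot"],s["time_s"])
E
```

```text
{'camera_matrix': array([[546.89459865,   0.        , 273.2700321 ],
       [  0.        , 546.89459865, 206.88910281],
       [  0.        ,   0.        ,   1.        ]]), 'position': array([  54.42051179, -610.87246646,  929.76940498]), 'attitude': array([ 0.35604954, -0.11687724, -0.30715527,  0.87477087]), 'P': array([  54.42051179, -610.87246646,  929.76940498]), 'A': array([[ 0.7839907 ,  0.4541528 , -0.42320658],
       [-0.62060914,  0.55776874, -0.55112461],
       [-0.01424338,  0.69472244,  0.71913688]])}
{'camera_matrix': array([[502.2439934 ,   0.        , 275.68110062],
       [  0.        , 502.2439934 , 215.89298335],
       [  0.        ,   0.        ,   1.        ]]), 'position': array([-100.85782232, -875.66775057,  610.7429738 ]), 'attitude': array([ 0.49889113, -0.16279718, -0.24660994,  0.81473201]), 'P': array([-100.85782232, -875.66775057,  610.7429738 ]), 'A': array([[ 0.82536123,  0.23940588, -0.51133518],
       [-0.56427817,  0.38058235, -0.73263035],
       [ 0.01920913,  0.89321996,  0.44920943]])}
[ 7.07112426e-01  7.07100689e-01 -4.78083984e-04 -6.35530981e-04] 0.1
```

View pics/scene.png

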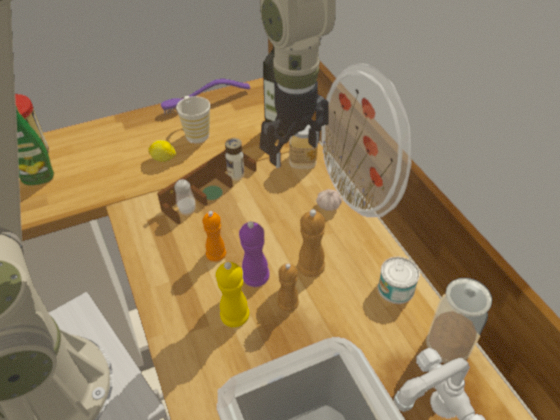

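View pics/side.png

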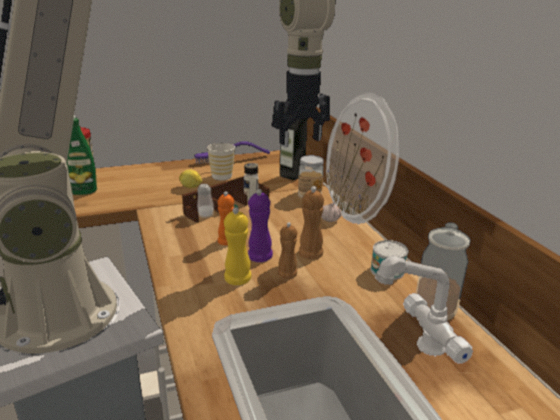

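The scene view shows two wooden mills: a larger one at (312,243) and a smaller one at (288,287). The coloured mills are orange at (214,237), purple at (254,254) and yellow at (232,295). The larger brown mill fits the description. The green pad is at (212,193), in the middle bay. I'll confirm this with an enlarged crop.

```bash
python3 - <<'E'
from h import *
c=pickle.load(open("scene.pkl","rb")); im=c["color"][...,::-1]
cv2.imwrite("pics/crop1.png",cv2.resize(im[150:294,150:342],None,fx=4.1,fy=4.1,interpolation=cv2.INTER_CUBIC))
d=pickle.load(open("side.pkl","rb")); im=d["color"][...,::-1]
cv2.imwrite("pics/crop2.png",cv2.resize(im[160:290,170:343],None,fx=4.5,fy=4.5,interpolation=cv2.INTER_CUBIC))
E
```

```text
(no output)
```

View pics/crop1.png

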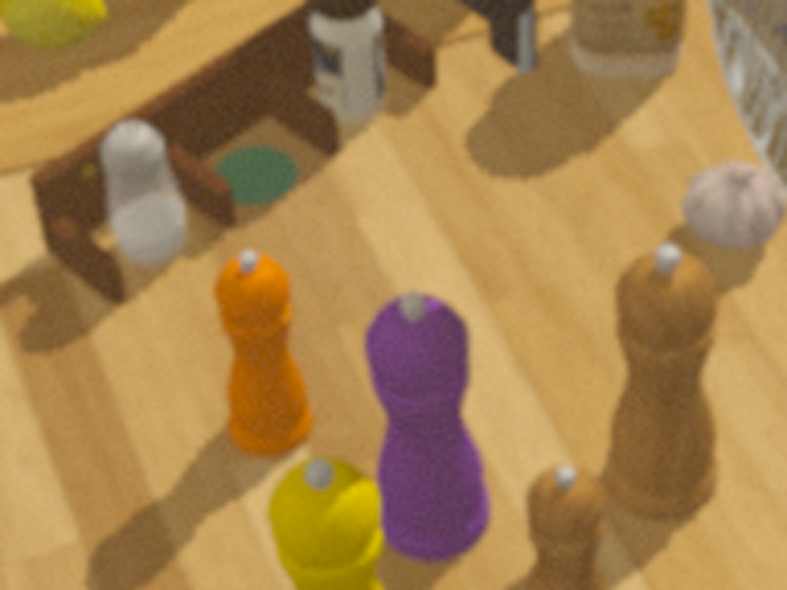

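View pics/crop2.png

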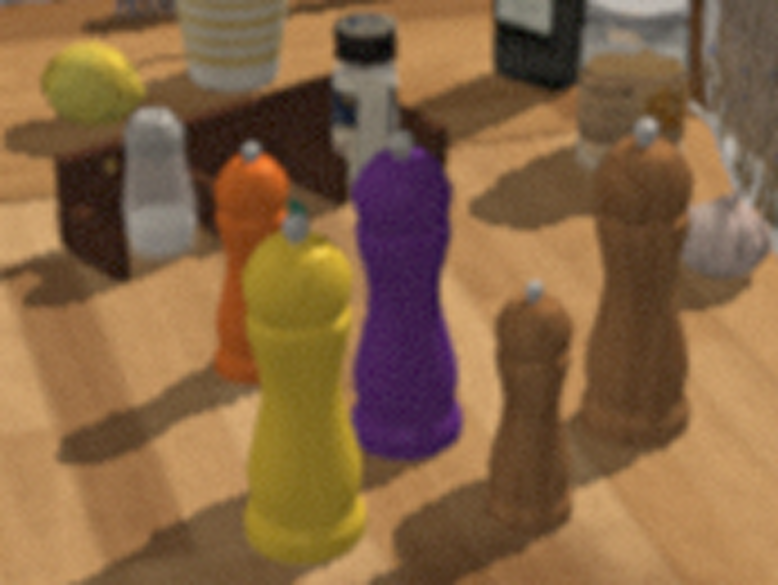

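```bash
cat > m.py <<'E'
from h import *
c=pickle.load(open("scene.pkl","rb"));d=pickle.load(open("side.pkl","rb"))
C=lambda x,y:(150+x/4.1,150+y/4.1)
D=lambda x,y:(170+x/4.5,160+y/4.5)
def tri(a,b):
    p,u=ray(c,*a);q,v=ray(d,*b);u/=np.linalg.norm(u);v/=np.linalg.norm(v)
    t=np.linalg.lstsq(np.c_[u,-v],q-p,rcond=None)[0]; A=p+u*t[0];B=q+v*t[1];return (A+B)/2,np.linalg.norm(A-B)
np.set_printoptions(precision=1,suppress=True)
for n,a,b in[("mill",(668,255),(646,128)),("small",(566,474),(534,289)),("purple",(412,305),(401,143)),("orange",(249,260),(251,148)),("yellow",(318,474),(297,226)),]:
    print(n,*tri(C(*a),D(*b)))
for n,p in dict(millL=(608,478),millR=(718,482),millbot=(662,522),n1=(118,303),n2=(230,225),n3=(335,155),n4=(433,88),saltbot=(152,266),purplebot=(435,560),orangebot=(272,456),garlicbot=(738,248)).items(): print(n,onz(c,*C(*p))[:2])
for n,p in dict(millbot=(635,447),yellowbot=(305,563),smallbot=(530,533)).items(): print(n,onz(d,*D(*p))[:2])
h=cv2.cvtColor(c["color"],cv2.COLOR_RGB2HSV); m=cv2.inRange(h,(55,60,30),(95,255,200)); m[:180]=0;m[210:]=0;m[:,:195]=0;m[:,230:]=0
y,x=np.nonzero(m); print("pad",len(x),x.mean(),y.mean(),onz(c,x.mean(),y.mean()))
for u,v in [(35,180),(305,3)]: print("bb",onz(c,*C(u,v),60))
E
python3 m.py
```

```text
mill [553.  -84.8 166.7] 1.7722150602441393
small [ 454.9 -129.1  124.2] 1.9074981232000368
purple [442.  -33.6 165.3] 0.9786588585642086
orange [414.9  67.  130.9] 1.6179233362852492
yellow [351.8 -87.7 166.4] 0.2785897120593633
millL [533.  -71.2]
millR [ 575.7 -109.1]
millbot [ 536.2 -110.2]
n1 [399.  196.4]
n2 [481.8 207.8]
n3 [562.9 217. ]
n4 [644.2 227.3]
saltbot [429.1 208.6]
purplebot [431.4 -56. ]
orangebot [404.8  51.4]
garlicbot [697.5   8.5]
millbot [ 537.5 -108.1]
yellowbot [ 342.  -106.3]
smallbot [ 446.  -143.2]
pad 15 213.93333333333334 191.66666666666666 [521.5 233.3   0. ]
bb [389.5 252.6  60. ]
bb [592.2 282.2  60. ]
```

```bash
python3 - <<'E'
from m import *
print("---")
for n,p in dict(sinkfar=(345,341),sinkleft=(225,388),sinkright=(395,412),tin=(396,300)).items(): print(n,onz(c,*p)[:2])
print(onz(c,*C(257,175)))
print(tri((345,341),(325,299)),tri((222,388),(217,328)))
for n in (0,100):print(proj(c,[566,-191,n]))
E
```

```text
mill [553.  -84.8 166.7] 1.7722150602441393
small [ 454.9 -129.1  124.2] 1.9074981232000368
purple [442.  -33.6 165.3] 0.9786588585642086
orange [414.9  67.  130.9] 1.6179233362852492
yellow [351.8 -87.7 166.4] 0.2785897120593633
millL [533.  -71.2]
millR [ 575.7 -109.1]
millbot [ 536.2 -110.2]
n1 [399.  196.4]
n2 [481.8 207.8]
n3 [562.9 217. ]
n4 [644.2 227.3]
saltbot [429.1 208.6]
purplebot [431.4 -56. ]
orangebot [404.8  51.4]
garlicbot [697.5   8.5]
millbot [ 537.5 -108.1]
yellowbot [ 342.  -106.3]
smallbot [ 446.  -143.2]
pad 15 213.93333333333334 191.66666666666666 [521.5 233.3   0. ]
bb [389.5 252.6  60. ]
bb [592.2 282.2  60. ]
---
sinkfar [ 487.  -263.6]
sinkleft [ 254.1 -197.8]
sinkright [ 458.7 -418.1]
tin [ 631.6 -260.4]
[517.2 232.3   0. ]
(array([ 470.8, -260.2,    9.2]), np.float64(26.944698678785773)) (array([ 252.4, -183.6,  -21.5]), np.float64(4.762923562819113))
(np.float64(348.5738635995925), np.float64(294.76386443181826))
(np.float64(353.0122214295702), np.float64(264.44232487123924))
```

>>> move_arm(
  moves=[
    [0, 0, 0, -0.039],
    [0, 0, 0, -0.039],
    [0, 0, 0, -0.039],
    [0, 0, 0, -0.039],
    [0, 0, 0, -0.039],
    [0, 0, 0, -0.039],
    [0, 0, 0, -0.039],
    [0, 0, 0, -0.039],
  ],
  hand=1,
)

```text
time_s: 0.77
eef_pos: [574.7, 0.0, 230.8]
tool_rot: [0.288, 0.958, -0.0, -0.0]
ft_force: [0.5, 0.2, 0.3]
gripper_width: 85.2
grasp_force: 0.0
```

The enlarged crops confirm the larger brown mill, with its foot at scene (311,268). It stands at about (553,-85) on the worktop. The pad is in the middle bay, so home is about (519,238), and the line between them is clear. I'll push with the back of an open finger, because the gripper's body would hit the mill head otherwise.

>>> move_arm(
  moves=[
    [0, 0, 0, -0.037],
    [0, 0, 0, -0.037],
    [0, 0, 0, -0.037],
    [0, 0, 0, -0.037],
    [0, 0, 0, -0.037],
    [0, 0, 0, -0.037],
    [0.02, -0.12, 0, 0],
    [0.02, -0.12, 0, 0],
  ],
)

```text
time_s: 1.43
eef_pos: [570.6, -71.9, 230.9]
tool_rot: [-0.056, 0.998, 0.0, -0.0]
ft_force: [1.3, 0.6, 0.5]
gripper_width: 85.6
grasp_force: 0.0
```

>>> move_arm(
  moves=[
    [0.02, -0.12, 0, 0],
    [0.02, -0.12, 0, 0],
    [0.02, -0.13, 0, 0],
    [0, 0, 0, 0],
    [0, 0, 0.1, 0],
    [0, 0, 0.1, 0],
    [0, 0, 0.1, 0],
    [0, 0, 0, 0],
  ],
)

```text
time_s: 2.1
eef_pos: [560.6, -183.3, 134.7]
tool_rot: [-0.053, 0.999, 0.003, -0.005]
ft_force: [-0.9, 0.9, -0.5]
gripper_width: 85.5
grasp_force: 0.0
```

```bash
python3 - <<'E'
from h import *
a=cam("scene"); b=cam("wrist"); s=ctrl.state(); print(s["eef_pos"],s["qpos"],s["ft_force"])
for n,c in(("sc2",a),("wr2",b)): pickle.dump(c,open(n+".pkl","wb"))
cv2.imwrite("pics/p2.png",np.hstack([cv2.resize(a["color"][120:400,180:480],(429,400)),cv2.resize(b["color"],(371,400)[:2])])[...,::-1])
E
```

```text
[ 563.64749431 -184.49840991  140.42074915] [-4.51668069e-01  3.90652173e-01 -6.81797265e-02  1.11550227e+00
  5.50656131e-05 -5.58500151e-01] [0.10195965 1.12102415 1.05961869]
```

View pics/p2.png

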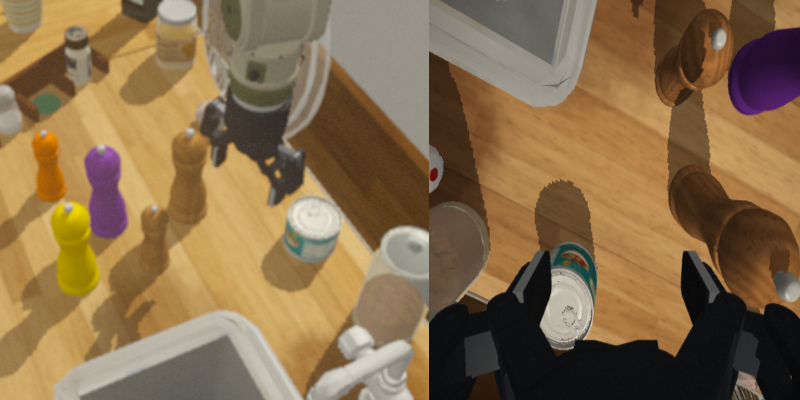

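The picture shows the gripper beyond the large mill, clear of the tin, with its leading finger at (215,140). The finger bulges outward above the tip, so I'll measure its profile from the side camera before lowering it.

```bash
python3 - <<'E'
from h import *
s=ctrl.state(); c=cam("side"); pickle.dump(c,open("sd3.pkl","wb"))
Rt=R.from_quat(s["tool_rot"]).as_matrix(); ty=Rt[:,1]; O=np.array(s["eef_pos"])
# rectify plane through tool axis: a along tool y (-120..120), z above TCP (-20..140); 3px/mm; plus mill axis plane
def pt(a,h): return proj(c,O+ty*a-Rt[:,2]*h)
src=np.float32([pt(-90,-20),pt(170,-20),pt(170,140),pt(-90,140)])
dst=np.float32([[0,480],[780,480],[780,0],[0,0]])
im=cv2.warpPerspective(c["color"],cv2.getPerspectiveTransform(src,dst),(780,480),flags=cv2.INTER_CUBIC)
for a in range(-80,170,20): cv2.line(im,((a+90)*3,470),((a+90)*3,480),(255,0,0),1)
cv2.line(im,(0,420),(780,420),(255,0,0),1)
cv2.imwrite("pics/p3.png",im[...,::-1]); print(s["eef_pos"],s["tool_rot"])
E
```

```text
[ 563.64749431 -184.49840991  140.42074915] [-5.33905105e-02  9.98572142e-01  8.80042144e-04 -1.53471983e-03]
```

View pics/p3.png

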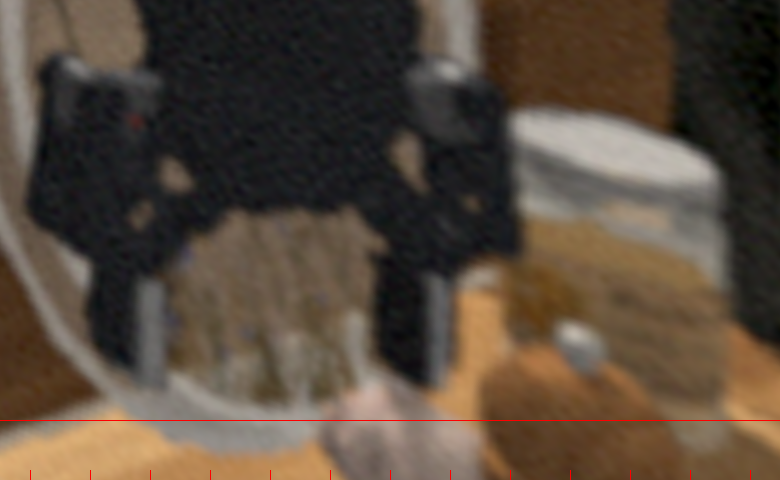

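The picture shows the finger bulging outside the tip from about 45 mm up. This view is oblique, so I'll yaw the tool to see both gripper profiles square-on.

>>> move_arm(
  moves=[
    [0, 0, 0, -0.037],
    [0, 0, 0, -0.037],
    [0, 0, 0, -0.037],
    [0, 0, 0, -0.037],
    [0, 0, 0, -0.037],
    [0, 0, 0, -0.037],
    [0, 0, 0, 0],
    [0, 0, 0, 0],
  ],
)

```text
time_s: 2.92
eef_pos: [566.1, -185.6, 143.6]
tool_rot: [-0.39, 0.921, -0.001, 0.001]
ft_force: [0.1, 0.7, 0.3]
gripper_width: 85.3
grasp_force: 0.0
```

```bash
cat > rect.py <<'E'
from h import *
def rect(ax):
    s=ctrl.state(); c=cam("side")
    Rt=R.from_quat(s["tool_rot"]).as_matrix(); ty=Rt[:,ax]; O=np.array(s["eef_pos"])
    print(s["eef_pos"],s["qpos"][5], (c["P"]-O)@ty/np.linalg.norm(c["P"]-O))
    def pt(a,h): return proj(c,O+ty*a-Rt[:,2]*h)
    src=np.float32([pt(-100,-20),pt(100,-20),pt(100,150),pt(-100,150)])
    dst=np.float32([[0,340],[400,340],[400,0],[0,0]])
    im=cv2.warpPerspective(c["color"],cv2.getPerspectiveTransform(src,dst),(400,340),flags=cv2.INTER_CUBIC)
    for a in range(-100,100,20): cv2.line(im,((a+100)*2,330),((a+100)*2,340),(255,0,0),1)
    for h in range(0,150,20): cv2.line(im,(0,300-2*h),(8,300-2*h),(255,0,0),1)
    return im
E
python3 - <<'E'
from rect import *
cv2.imwrite("pics/ra.png",rect(1)[...,::-1])
E
```

```text
[ 566.06187049 -185.5803426   143.61284497] -1.25287195926951 -0.002585894528262234
```

>>> move_arm(
  moves=[
    [0, 0, 0, 0.038],
    [0, 0, 0, 0.038],
    [0, 0, 0, 0.038],
    [0, 0, 0, 0.038],
    [0, 0, 0, 0.038],
    [0, 0, 0, 0.038],
    [0, 0, 0, 0.038],
    [0, 0, 0, 0.038],
  ],
)

```text
time_s: 3.63
eef_pos: [565.2, -185.3, 142.1]
tool_rot: [0.08, 0.997, -0.0, 0.001]
ft_force: [-0.4, 1.0, -0.3]
gripper_width: 85.3
grasp_force: 0.0
```

>>> move_arm(
  moves=[
    [0, 0, 0, 0.038],
    [0, 0, 0, 0.038],
    [0, 0, 0, 0.038],
    [0, 0, 0, 0.038],
    [0, 0, 0, 0.038],
    [0, 0, 0, 0],
    [0, 0, 0, 0],
    [0, 0, 0, 0],
  ],
)

```text
time_s: 4.3
eef_pos: [564.9, -185.2, 141.7]
tool_rot: [0.364, 0.931, -0.0, 0.0]
ft_force: [-0.1, 0.3, 0.1]
gripper_width: 85.4
grasp_force: 0.0
```

```bash
python3 - <<'E'
from rect import *
b=rect(0)[...,::-1]; cv2.imwrite("pics/rb.png",np.hstack([cv2.imread("pics/ra.png"),b]))
E
```

```text
[ 564.93863814 -185.23105081  141.70362111] 0.2939083444572745 0.019028849366971544
```

View pics/rb.png

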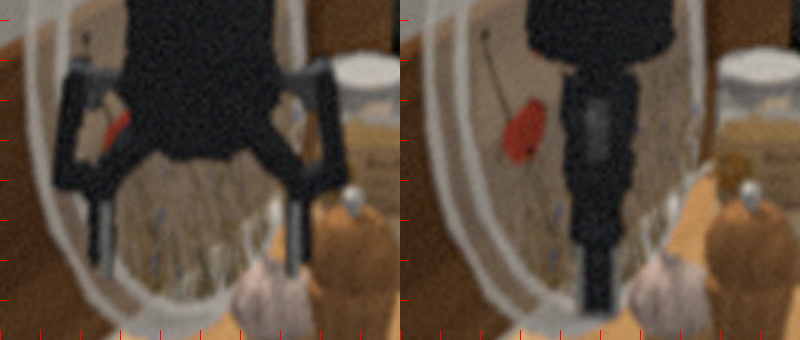

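The left panel shows the profile along the closing line: tips out to ±55 and links out to ±72 from 42 mm above the tips. The right panel shows the other direction: tips ±10, links ±14 and palm ±18, with the round body above about 120 mm. So the front edge of one open finger, at tool y = -50, can push the foot low while the body passes beside the mill. I'll check clearances at the jar, garlic and honey jar, and turn the tool.

```bash
python3 - <<'E'
from m import *
print('---')
for n,p in dict(jar=(358,125),honey=(625,78),garlic=(738,248),salt=(152,266)).items():
    b=onz(c,*C(*p)); v=(b-c["P"])[:2]; v/=np.linalg.norm(v); r=dict(jar=20.5,honey=35.5,garlic=22,salt=22)[n]; print(n,b[:2]+v*r)
b=onz(c,396,300); v=(b-c["P"])[:2]; v/=np.linalg.norm(v); print("tin",b[:2]+v*37)
print(tri(C(350,0),D(366,22)))
print(tri(C(133,122),D(158,112)))
E
```

```text
mill [553.  -84.8 166.7] 1.7722150602441393
small [ 454.9 -129.1  124.2] 1.9074981232000368
purple [442.  -33.6 165.3] 0.9786588585642086
orange [414.9  67.  130.9] 1.6179233362852492
yellow [351.8 -87.7 166.4] 0.2785897120593633
millL [533.  -71.2]
millR [ 575.7 -109.1]
millbot [ 536.2 -110.2]
n1 [399.  196.4]
n2 [481.8 207.8]
n3 [562.9 217. ]
n4 [644.2 227.3]
saltbot [429.1 208.6]
purplebot [431.4 -56. ]
orangebot [404.8  51.4]
garlicbot [697.5   8.5]
millbot [ 537.5 -108.1]
yellowbot [ 342.  -106.3]
smallbot [ 446.  -143.2]
pad 15 213.93333333333334 191.66666666666666 [521.5 233.3   0. ]
bb [389.5 252.6  60. ]
bb [592.2 282.2  60. ]
---
jar [599.9 246.8]
honey [765.2 186. ]
garlic [713.3  23.7]
salt [438.3 228.6]
tin [ 663.2 -241.2]
(array([571.1, 202.9, 124.9]), np.float64(4.357253616445859))
(array([445.7, 236.1,  82.5]), np.float64(1.2527618094782813))
```

>>> move_arm(
  moves=[
    [0, 0, 0, 0.038],
    [0, 0, 0, 0.038],
    [0, 0, 0, 0.038],
    [0, 0, 0, 0.038],
    [0, 0, 0, 0.038],
    [0, 0, 0, 0.038],
    [0, 0, 0, 0],
    [0, 0, 0, 0],
  ],
)

```text
time_s: 5.02
eef_pos: [564.8, -185.1, 141.4]
tool_rot: [0.667, 0.745, 0.0, 0.0]
ft_force: [-0.8, -1.0, 0.1]
gripper_width: 85.4
grasp_force: 0.0
```

>>> move_arm(
  moves=[
    [0, 0, 0, 0.039],
    [0, 0.124, 0, 0],
    [0, 0, 0, 0],
    [0.075, 0, 0, 0],
    [0.075, 0, 0, 0],
    [0, 0, 0, 0],
    [0, 0, 0.1, 0],
    [0, 0, 0.1, 0],
  ],
)

```text
time_s: 5.68
eef_pos: [605.3, -141.4, 83.3]
tool_rot: [0.711, 0.703, 0.001, 0.003]
ft_force: [0.2, -0.4, -1.4]
gripper_width: 85.4
grasp_force: 0.0
```

>>> move_arm(
  moves=[
    [0, 0, 0.1, 0],
    [0, 0, 0.08, 0],
    [0, 0, 0.06, 0],
    [0, 0, 0, 0],
    [0, 0, 0, 0],
    [0, 0, 0, 0],
    [0, 0, 0, 0],
    [0, 0, 0, 0],
  ],
)

```text
time_s: 6.35
eef_pos: [604.1, -141.4, 11.2]
tool_rot: [0.712, 0.702, 0.001, 0.002]
ft_force: [-0.3, 0.2, -0.4]
gripper_width: 85.3
grasp_force: 0.0
```

```bash
python3 - <<'E'
from h import *
a=cam("scene"); b=cam("side"); s=ctrl.state(); print(s["eef_pos"],s["tool_rot"],s["ft_force"])
A=cv2.resize(a["color"][190:330,220:420],(400,280),interpolation=cv2.INTER_CUBIC);B=cv2.resize(b["color"][150:290,250:450],(400,280),interpolation=cv2.INTER_CUBIC)
cv2.imwrite("pics/p4.png",cv2.resize(np.vstack([A,B]),None,fx=1.07,fy=1.07)[...,::-1])
E
```

```text
[ 603.55157918 -141.13864764   10.68198266] [7.12526731e-01 7.01643923e-01 4.94970574e-04 1.10363770e-03] [ 0.28253463 -0.39060887  0.05294371]
```

View pics/p4.png

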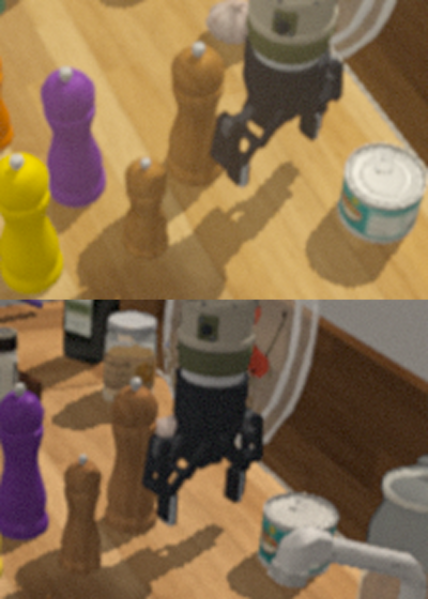

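The view shows the pushing finger (scene crop 235,165) standing right behind the large mill's foot, clear of everything else. I'll lower it and make contact.

>>> move_arm(
  moves=[
    [0, 0, 0.056, 0],
    [0, 0, 0, 0],
    [0.02, 0, 0, 0],
    [0.013, -0.001, 0, 0],
    [0.013, -0.001, 0, 0],
    [0.013, -0.001, 0, 0],
    [0.013, -0.001, 0, 0],
    [0.013, -0.001, 0, 0],
  ],
)

```text
time_s: 7.12
eef_pos: [602.0, -115.1, -6.9]
tool_rot: [0.713, 0.702, 0.0, 0.001]
ft_force: [0.3, -1.8, 1.8]
gripper_width: 85.4
grasp_force: 0.3
```

>>> move_arm(
  moves=[
    [0.013, -0.002, 0, 0],
    [0.013, -0.002, 0, 0],
    [0.013, -0.002, 0, 0],
    [0.013, -0.002, 0, 0],
    [0.013, -0.002, 0, 0],
    [0.013, -0.002, 0, 0],
    [0.013, -0.002, 0, 0],
    [0, 0, 0, 0],
  ],
)

```text
time_s: 7.78
eef_pos: [597.4, -86.8, -7.6]
tool_rot: [0.712, 0.702, 0.0, -0.0]
ft_force: [0.4, -0.6, 0.3]
gripper_width: 85.2
grasp_force: 0.1
```

```bash
cat > t.py <<'E'
from h import *
import sys
# knob = small grey bright blob nearest predicted head; track the mill by its knob in both views
a=cam("scene"); b=cam("side"); s=ctrl.state(); print(np.round(s["eef_pos"],1),np.round(s["ft_force"],1))
g=np.array(s["eef_pos"])+[-50,40,167-s["eef_pos"][2]]
def knob(c):
    u,v=map(int,proj(c,g)); w=28
    im=c["color"][v-w:v+w,u-w:u+w].astype(int); sat=im.max(2)-im.min(2)
    m=((sat<45)&(im.min(2)>110)).astype(np.uint8)
    n,l,st,ce=cv2.connectedComponentsWithStats(m)
    o=[(ce[i][0]+u-w,ce[i][1]+v-w,st[i][4]) for i in range(1,n) if 6<st[i][4]<70]
    return (u,v),o
ra=knob(a);rb=knob(b);print(ra,rb)
for p in ra[1]:
    for q in rb[1]:
        P,U=ray(a,*p[:2]);Q,V=ray(b,*q[:2]);t=np.linalg.lstsq(np.c_[U,-V],Q-P,rcond=None)[0];X,Y=P+U*t[0],Q+V*t[1]
        if np.linalg.norm(X-Y)<6: print(np.round((X+Y)/2,1))
A=cv2.resize(a["color"][140:300,150:380],(800,557),interpolation=cv2.INTER_CUBIC)
cv2.imwrite("pics/t%d.png"%int(s["time_s"]*10),A[...,::-1]);print(int(s["time_s"]*10))
cv2.imwrite("pics/s%d.png"%int(s["time_s"]*10),cv2.resize(b["color"][130:280,160:380],(800,545),interpolation=cv2.INTER_CUBIC)[...,::-1])
E
python3 t.py
```

```text
[597.4 -87.3  -7.7] [ 0.4  0.2 -0.5]
((297, 202), [(np.float64(316.5833333333333), np.float64(191.79166666666666), np.int32(24)), (np.float64(297.0), np.float64(202.0), np.int32(21)), (np.float64(321.27272727272725), np.float64(210.0), np.int32(11))]) ((301, 183), [(np.float64(305.62264150943395), np.float64(168.9811320754717), np.int32(53)), (np.float64(300.5), np.float64(182.0), np.int32(12)), (np.float64(322.7083333333333), np.float64(186.58333333333334), np.int32(24))])
[544.5 -47.5 170.7]
[567.9 -94.8 171.3]
78
```

>>> move_arm(
  moves=[
    [-0.02, 0, 0, 0],
    [0, -0.02, 0, 0],
    [0.02, 0, 0, 0],
    [0.016, -0.002, 0, 0],
    [0.02, -0.002, 0, 0],
    [0.02, -0.002, 0, 0],
    [0.02, -0.002, 0, 0],
    [0.02, -0.002, 0, 0],
  ],
)

```text
time_s: 8.55
eef_pos: [589.2, -58.1, -7.5]
tool_rot: [0.712, 0.702, 0.0, 0.0]
ft_force: [-1.0, 0.0, -0.6]
gripper_width: 85.6
grasp_force: 0.3
```

>>> move_arm(
  moves=[
    [0.02, -0.002, 0, 0],
    [0.02, -0.002, 0, 0],
    [0.02, -0.002, 0, 0],
    [0.02, -0.002, 0, 0],
    [0.02, -0.002, 0, 0],
    [0.02, -0.002, 0, 0],
    [0.015, -0.002, 0, 0],
    [0.005, 0, 0, 0],
  ],
)

```text
time_s: 9.22
eef_pos: [585.5, -16.0, -7.5]
tool_rot: [0.712, 0.702, 0.0, -0.0]
ft_force: [1.0, -0.3, -0.1]
gripper_width: 85.6
grasp_force: 0.3
```

```bash
python3 t.py
```

```text
[585.7 -16.5  -7.4] [ 0.4 -0.4  0.3]
((270, 185), [(np.float64(269.6), np.float64(183.96), np.int32(25))]) ((279, 174), [(np.float64(287.1363636363636), np.float64(147.8181818181818), np.int32(44)), (np.float64(285.8030303030303), np.float64(160.8939393939394), np.int32(66)), (np.float64(278.75), np.float64(172.75), np.int32(8)), (np.float64(254.66666666666669), np.float64(176.94444444444446), np.int32(18)), (np.float64(297.9166666666667), np.float64(176.91666666666666), np.int32(12))])
[535.7  27.  169.5]
93
```

>>> move_arm(
  moves=[
    [0.015, -0.001, 0, 0],
    [0.022, -0.002, 0, 0],
    [0.022, -0.002, 0, 0],
    [0.022, -0.002, 0, 0],
    [0.022, -0.002, 0, 0],
    [0.022, -0.002, 0, 0],
    [0.022, -0.002, 0, 0],
    [0.022, -0.002, 0, 0],
  ],
)

```text
time_s: 9.98
eef_pos: [581.8, 34.7, -7.5]
tool_rot: [0.713, 0.702, -0.0, -0.0]
ft_force: [0.5, -0.4, 0.4]
gripper_width: 85.9
grasp_force: 0.3
```

>>> move_arm(
  moves=[
    [0.022, -0.002, 0, 0],
    [0.022, -0.002, 0, 0],
    [0.022, -0.002, 0, 0],
    [0.022, -0.002, 0, 0],
    [0.022, -0.002, 0, 0],
    [0.022, -0.002, 0, 0],
    [0.015, -0.001, 0, 0],
    [0.005, 0, 0, 0],
  ],
)

```text
time_s: 10.65
eef_pos: [578.7, 80.4, -7.5]
tool_rot: [0.712, 0.702, 0.0, -0.0]
ft_force: [0.2, -1.0, -1.0]
gripper_width: 85.5
grasp_force: 0.4
```

```bash
python3 t.py; ls pics
```

```text
[578.8  80.   -7.5] [ 0.   0.  -0.1]
((239, 162), [(np.float64(231.90909090909093), np.float64(144.3181818181818), np.int32(22)), (np.float64(255.625), np.float64(152.5), np.int32(8)), (np.float64(263.2), np.float64(170.0), np.int32(10))]) ((255, 162), [(np.float64(230.07272727272726), np.float64(147.07272727272726), np.int32(55)), (np.float64(254.28571428571428), np.float64(161.57142857142858), np.int32(7)), (np.float64(271.8888888888889), np.float64(164.55555555555554), np.int32(9))])
[597.7 152.7 136.7]
107
crop1.png
crop2.png
p2.png
p3.png
p4.png
ra.png
rb.png
s107.png
s78.png
s93.png
scene.png
side.png
t107.png
t78.png
t93.png
```

View pics/t107.png

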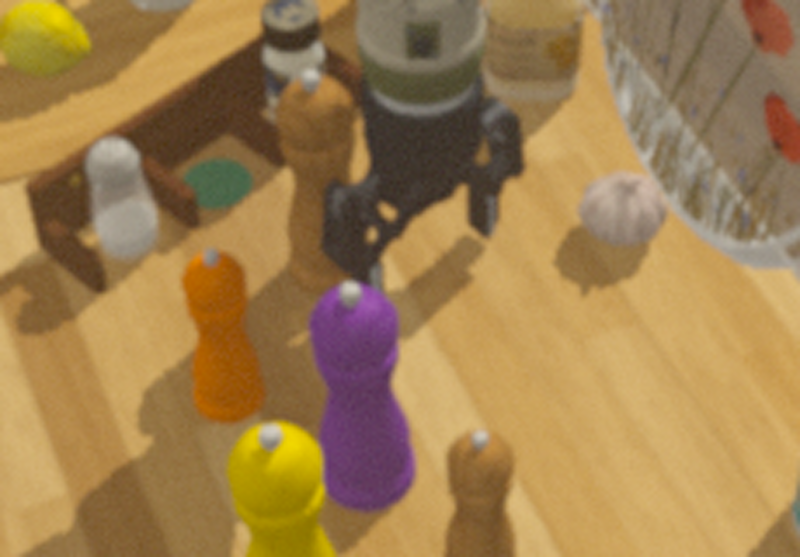

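The mill stands upright with its knob at crop (310,78). The pad is at (219,182), and nothing else has moved. Next I'll compute the remaining offset.

```bash
python3 - <<'E'
from h import *
c=pickle.load(open("scene.pkl","rb"))
C=lambda x,y:(150+(x+.5)/3.478-.5,140+(y+.5)/3.478-.5)
print("mill",onz(c,*C(310,78),169)[:2]); 
im=cv2.imread("pics/t107.png"); h=cv2.cvtColor(im,cv2.COLOR_BGR2HSV); m=cv2.inRange(h,(50,60,40),(95,255,160)); 
n,l,s,ce=cv2.connectedComponentsWithStats(m); i=1+np.argmax(s[1:,4]); print(s[i],ce[i],"pad",onz(c,*C(*ce[i]))[:2])
for p in [(102,290),(195,225),]: print("nose",onz(c,*C(*p))[:2])
E
```

```text
mill [527.2095896  120.76091514]
[ 187  162   62   44 1927] [219.23819408 182.59833939] pad [518.21108952 233.86750071]
nose [400.79405397 198.44565703]
nose [482.08331877 209.87115797]
```

>>> move_arm(
  moves=[
    [0.015, -0.001, 0, 0],
    [0.022, -0.002, 0, 0],
    [0.022, -0.002, 0, 0],
    [0.022, -0.002, 0, 0],
    [0.022, -0.002, 0, 0],
    [0.022, -0.002, 0, 0],
    [0.022, -0.002, 0, 0],
    [0.022, -0.002, 0, 0],
  ],
)

```text
time_s: 11.42
eef_pos: [575.0, 131.1, -7.5]
tool_rot: [0.713, 0.702, 0.0, 0.0]
ft_force: [0.4, -1.4, 0.4]
gripper_width: 85.2
grasp_force: 0.2
```

>>> move_arm(
  moves=[
    [0.02, -0.002, 0, 0],
    [0.02, -0.002, 0, 0],
    [0.02, -0.002, 0, 0],
    [0.015, -0.001, 0, 0],
    [0.01, -0.001, 0, 0],
    [0.01, -0.001, 0, 0],
    [0.005, 0, 0, 0],
    [0, 0, 0, 0],
  ],
)

```text
time_s: 12.08
eef_pos: [572.8, 160.7, -7.5]
tool_rot: [0.713, 0.702, 0.0, -0.0]
ft_force: [0.0, -1.5, -0.1]
gripper_width: 85.5
grasp_force: 0.0
```

```bash
python3 t.py; ls pics
```

```text
[572.9 160.4  -7.5] [ 0.5  0.6 -0.8]
((215, 144), [(np.float64(193.54166666666666), np.float64(117.08333333333334), np.int32(48)), (np.float64(194.98), np.float64(139.56), np.int32(50)), (np.float64(215.4), np.float64(144.6), np.int32(15)), (np.float64(238.41666666666669), np.float64(151.66666666666666), np.int32(12))]) ((236, 153), [(np.float64(211.04166666666666), np.float64(148.91666666666666), np.int32(48)), (np.float64(235.75), np.float64(152.375), np.int32(8)), (np.float64(253.44444444444446), np.float64(155.77777777777777), np.int32(9)), (np.float64(214.88888888888889), np.float64(176.33333333333334), np.int32(9))])
[519.1 197.6 171.4]
[540.8 144.  174.7]
121
crop1.png
crop2.png
p2.png
p3.png
p4.png
ra.png
rb.png
s107.png
s121.png
s78.png
s93.png
scene.png
side.png
t107.png
t121.png
t78.png
t93.png
```

>>> move_arm(
  moves=[
    [0.012, -0.001, 0, 0],
    [0.012, -0.001, 0, 0],
    [0.012, -0.001, 0, 0],
    [0.012, -0.002, 0, 0],
    [0.012, -0.002, 0, 0],
    [0.012, -0.001, 0, 0],
    [0.01, -0.001, 0, 0],
    [0.005, 0, 0, 0],
  ],
)

```text
time_s: 12.85
eef_pos: [570.5, 187.1, -7.5]
tool_rot: [0.712, 0.702, 0.0, -0.0]
ft_force: [0.9, -1.3, -0.5]
gripper_width: 85.7
grasp_force: 0.2
```

```bash
python3 t.py
```

```text
[570.5 187.   -7.5] [ 0.3 -0.5 -0. ]
((208, 139), [(np.float64(199.3582089552239), np.float64(139.23880597014926), np.int32(67)), (np.float64(231.3), np.float64(146.2), np.int32(10))]) ((231, 150), [(np.float64(210.73076923076923), np.float64(148.71153846153845), np.int32(52)), (np.float64(214.14285714285714), np.float64(176.0), np.int32(7))])
129
```

>>> move_arm(
  moves=[
    [0.007, -0.001, 0, 0],
    [0.007, -0.001, 0, 0],
    [0.007, -0.001, 0, 0],
    [0.005, 0, 0, 0],
    [0, 0, 0, 0],
    [0, 0, 0, 0],
    [0, 0, 0, 0],
    [0, 0, 0, 0],
  ],
)

```text
time_s: 13.62
eef_pos: [569.8, 194.4, -7.5]
tool_rot: [0.713, 0.702, 0.0, -0.0]
ft_force: [-1.2, 0.4, 0.3]
gripper_width: 85.6
grasp_force: 0.0
```

>>> move_arm(
  moves=[
    [0.003, 0, 0, 0],
    [0.003, 0, 0, 0],
    [0.003, 0, 0, 0],
    [0, 0, 0, 0],
    [0, 0, 0, 0],
    [0, 0, 0, 0],
    [0, 0, 0, 0],
    [0, 0, 0, 0],
  ],
)

```text
time_s: 14.28
eef_pos: [569.8, 197.0, -7.5]
tool_rot: [0.713, 0.702, 0.0, 0.0]
ft_force: [0.2, -1.6, -0.4]
gripper_width: 85.6
grasp_force: 0.1
```

>>> move_arm(
  moves=[
    [0.003, 0, 0, 0],
    [0.003, 0, 0, 0],
    [0, 0, 0, 0],
    [0, 0, 0, 0],
    [0, 0, 0, 0],
    [0, 0, 0, 0],
    [0, 0, 0, 0],
    [0, 0, 0, 0],
  ],
)

```text
time_s: 14.95
eef_pos: [569.9, 198.9, -7.5]
tool_rot: [0.713, 0.702, 0.0, -0.0]
ft_force: [-0.6, -0.4, -0.2]
gripper_width: 85.5
grasp_force: 0.0
```

```bash
python3 t.py
```

```text
[569.9 198.8  -7.5] [ 0.1 -0.9 -1.1]
((204, 136), [(np.float64(204.95), np.float64(136.1), np.int32(20)), (np.float64(191.55555555555554), np.float64(139.74074074074073), np.int32(27)), (np.float64(227.44444444444446), np.float64(143.44444444444446), np.int32(9))]) ((228, 149), [(np.float64(210.86274509803923), np.float64(148.64705882352942), np.int32(51)), (np.float64(228.96875), np.float64(146.890625), np.int32(64)), (np.float64(244.42857142857144), np.float64(151.57142857142858), np.int32(7))])
[515.1 228.7 177.9]
[537.5 181.  175.3]
150
```

>>> move_arm(
  moves=[
    [0.003, 0, 0, 0],
    [0.003, 0, 0, 0],
    [0.003, 0, 0, 0],
    [0, 0, 0, 0],
    [0, 0, 0, 0],
    [0, 0, 0, 0],
    [0, 0, 0, 0],
    [0, 0, 0, 0],
  ],
)

```text
time_s: 15.72
eef_pos: [570.2, 199.5, -7.2]
tool_rot: [0.713, 0.701, -0.001, 0.001]
ft_force: [0.9, -8.3, 3.1]
gripper_width: 85.5
grasp_force: 1.4
```

```bash
python3 t.py;python3 -c "
from h import *
c=pickle.load(open('scene.pkl','rb'));print(onz(c,205,136.1,169))"
```

```text
[570.2 199.6  -7.2] [ 0.1 -8.8  2.4]
((204, 136), [(np.float64(204.47826086956522), np.float64(135.52173913043478), np.int32(23)), (np.float64(191.2), np.float64(139.72), np.int32(25)), (np.float64(227.77777777777777), np.float64(143.22222222222223), np.int32(9))]) ((228, 149), [(np.float64(210.75), np.float64(148.75), np.int32(52)), (np.float64(216.57142857142858), np.float64(145.71428571428572), np.int32(7))])
[478.1 225.8 188.5]
158
[520.17359335 238.84407985 169.        ]
```

The force stepped up to 9 N, so the mill is against the back board. I'll back off, raise the arm and look.

>>> move_arm(
  moves=[
    [-0.015, 0, 0, 0],
    [-0.05, 0, 0, 0],
    [-0.1, 0, 0, 0],
    [-0.1, 0, 0, 0],
    [0, 0, -0.1, 0],
    [0, 0, -0.1, 0],
    [-0.1, 0, -0.1, 0],
    [-0.1, 0, -0.1, 0],
  ],
)

```text
time_s: 16.48
eef_pos: [567.2, 62.7, 112.5]
tool_rot: [0.712, 0.702, 0.0, -0.0]
ft_force: [1.4, -0.6, 0.6]
gripper_width: 85.8
grasp_force: 0.0
```

>>> move_arm(
  moves=[
    [-0.1, 0, -0.1, 0],
    [-0.1, 0, -0.1, 0],
    [-0.1, 0, -0.1, 0],
    [-0.1, 0, 0, 0],
    [-0.1, 0, 0, 0],
    [0, 0, 0, 0],
    [0, 0, 0, 0],
    [0, 0, 0, 0],
  ],
)

```text
time_s: 17.15
eef_pos: [564.8, -85.3, 199.5]
tool_rot: [0.713, 0.701, 0.0, -0.001]
ft_force: [-0.4, 0.6, -0.5]
gripper_width: 85.1
grasp_force: 0.0
```

```bash
python3 - <<'E'
from h import *
a=cam("scene");b=cam("side"); print(ctrl.state()["eef_pos"])
pickle.dump(a,open("fa.pkl","wb"))
A=cv2.resize(a["color"][120:230,150:250],(400,440),interpolation=cv2.INTER_CUBIC);B=cv2.resize(b["color"][130:240,175:275],(400,440),interpolation=cv2.INTER_CUBIC)
cv2.imwrite("pics/fin.png",np.hstack([A,B])[...,::-1])
E
```

```text
[564.98447078 -84.37261151 199.4494524 ]
```

View pics/fin.png

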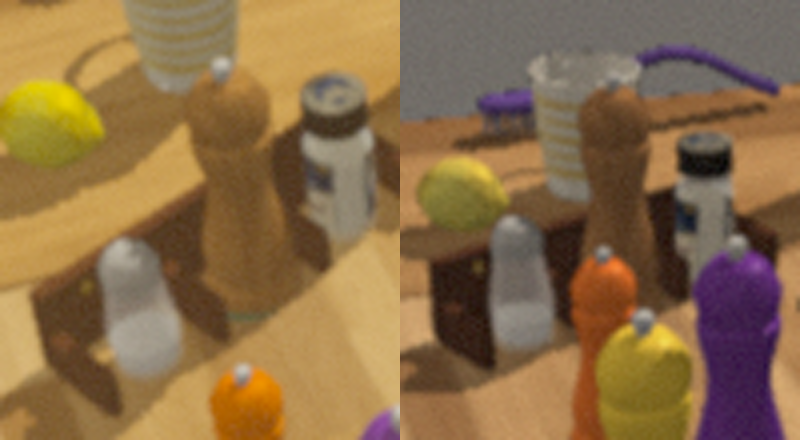

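The final picture shows the mill standing in the middle bay, knob at (220,70), with a green sliver of pad at its foot (250,317). The shaker and jar are in their bays. I'll check that it is upright and home numerically.

```bash
python3 - <<'E'
from h import *
a=pickle.load(open("fa.pkl","rb")); c=pickle.load(open("scene.pkl","rb"))
C=lambda x,y:(150+(x+.5)/4-.5,120+(y+.5)/4-.5)
k=onz(a,*C(220,70),169); print("knob",k[:2])
for n,p in dict(bot=(243,314),padlow=(250,321),L=(201,295),R=(292,290)).items(): print(n,onz(a,*C(*p))[:2])
# predicted outline of upright mill foot and pad front in crop pixels
P=lambda X:[round((q-o+.5)*4-.5) for q,o in zip(proj(a,X),(150,120))]
e=np.array([.991,.13,0]);f=np.array([-.13,.991,0])
for n,ctr,r in(("foot home",np.array([517.8,236.9,0]),29),("pad",np.array([518.2,233.9,0]),25),("foot knob",np.array([k[0],k[1],0]),29)):
    q=np.array([P(ctr+r*(np.cos(t)*e+np.sin(t)*f)) for t in np.linspace(0,6.28,60)]); print(n,q.min(0),q.max(0))
d=cv2.absdiff(a["color"],c["color"]).max(2); print("salt/orange/jar diff",d[180:215,175:195].mean(),d[210:260,203:226].mean(),d[140:178,226:244].mean(),d[140:160,150:175].mean())
E
```

```text
knob [517.53586301 236.347551  ]
bot [502.37740755 220.26829656]
padlow [502.32812947 212.66015432]
L [491.66109625 250.01583598]
R [537.04008264 218.60080643]
foot home [201 255] [297 321]
pad [211 262] [293 319]
foot knob [201 256] [297 322]
salt/orange/jar diff 7.7785714285714285 5.79304347826087 3.6578947368421053 5.748
```

```bash
python3 -c "
from cell import ctrl
print(ctrl.sign_off())"
```

```text
the job is handed in; nothing more can be done
None
```

The large wooden pepper mill is standing upright on the green pad in the middle bay, pushed up against the back board, and I handed the job in at about 17 s with nothing else seen to move and no verdict returned.

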